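# Make up two valve repair kits

## Robot

A 6-joint arm with a two-finger parallel gripper is mounted at the origin on a cart in front of the work surface, level with it; the furniture and walls round the work are solid. World frame = base frame: x ahead of the robot, y to its left, z up, the work surface at z = 0. Lengths are in m, angles in rad, forces in N, time in s.
With the tool pointing down it reaches from about 0.3 to 1 m from the base axis. Payload 5.1 kg.
Tool frame: the origin (TCP) lies on the centre line of the jaws, within the pads' length; the fingertips stand 22 mm ahead of it and the grasp point (between the pads) lies 3 mm ahead of it; z points along the fingers, x is the direction in which the jaws open and shut, and the axes are right-handed (so a half turn about z gives the same grasp; the last joint's range is limited). The gripper opens to 95 mm and grips with 3 to 60 N. Pads are 20 mm wide; open, the fingers measure 119 mm over their backs; the gripper's body (75 mm by 180 mm) begins 59 mm behind the grasp point.
Start: joints at [1.065, 0.124, 1.65, -0, 1.367, -0.083], TCP at [0.267, 0.593, 0.237] pointing down, gripper open.
Joint ranges: [-2.61, 2.61], [-1.02, 2.33], [0.03, 2.71], [-1.35, 4.49], [0.32, 2.68], [-2.91, 2.91]. Speed limits (rad/s): [2.57, 2.57, 3.14, 3.14, 3.14, 3.14].

## Interface

Orientations are given as a rotation vector (axis times angle).
In Python, from cell import ctrl gives the robot as it stands. Calls block until the motion is done:
- ctrl.move_to(position, orientation): joint-space move of the TCP to a pose.
- ctrl.movel(position, ori=None, v=0.15): straight line of the TCP; ori=None keeps the orientation; v is the mean speed in m/s.
- ctrl.movej(angles): joint-space move.
- ctrl.move_gripper(opening): finger opening in m; the grip force is fixed at half the most; returns when the fingers have stopped.
- ctrl.pause(seconds).
- ctrl.ik(position, orientation): joint angles nearest the present ones, or None.
- ctrl.get_image(name): name is "scene" or "top"; returns the picture (480x640x3 uint8, red, green, blue); there is no depth.
- ctrl.get_calibration(name): a dict with "camera_matrix" (3x3 intrinsics, pixels), "pose" (4x4, takes a point from camera to world coordinates). Camera axes: x right, y down, z forward; pixel columns grow to the right and rows downward; lengths in m; the calibration is good to about 2 mm. A picture is of the moment at which its call begins. get_calibration takes no time and is no camera call.
A pose or a line that the arm cannot do raises ctrl.IKError and nothing moves.
- ctrl.job_done(): hands the job in, once; it reports no verdict.
Trained networks look in the newest picture that a camera, given by its name, has taken for a name from the list of things; names that differ only in an ending like _2 or _b are one class to them, and where a whole thing is asked for, a point or a joint stands for the part that bears it (a point fixed in the world has none). Each returns a list of dicts, best first, with "p" (0 to 1); they miss things now and then, are a little off and sometimes report something else, mostly with a low value. They report only what shows in the picture. A call takes as long as a camera call. They do not tell look-alikes from the thing itself.
- ctrl.recognise(name, camera): "xy" ([column, row] in pixels, amid what is visible of it).
- ctrl.silhouettes(name, camera): "region" (480x640 bool, what is visible of it) and "xy" ([column, row] in pixels, amid what is visible of it).
- ctrl.mark_of(name, camera): "xy" ([column, row] in pixels: a listed point, or the origin of a listed thing).
Readings, each from a call of its own:
- ctrl.read_clock(): time.
- ctrl.read_qpos(): joint angles.
- ctrl.read_qvel(): joint speeds.
- ctrl.read_joint_torque(): joint torques, N m.
- ctrl.read_eef_pos(): TCP position.
- ctrl.read_eef_rot(): TCP orientation.
- ctrl.read_ft_force(): force on the tool from outside, world axes, zero at the start.
- ctrl.read_wrist_torque(): the same for the moment, N m.
- ctrl.read_finger_gap(): finger opening in m.
Only numpy, scipy, OpenCV 4.12 (cv2) and the standard library are available. Lean on these libraries where they do the work, as an engineer would, in place of code of your own. Each camera call takes 0.05 s, during which the arm holds its last target.

## Task

Make up the two repair kits: put the shorter steel spindle, the tall white coupling and the box of seals into the tray with three pockets, and the longer steel spindle and the beige coupling into the tray with two pockets. Lay each spindle in its tray's V nest, seated in both notches with its middle over the middle of the nest, stand each coupling upright inside the ring, and lay the box flat inside the rectangular frame, its long side along the frame's. Leave the short, wide white coupling where it stands.

Things in the scene. Friction and masses are not known exactly. Their poses are not given: they have to be found in the camera images.
- tray_three: Fixed flat black tray, 216 (y) x 104 (x) mm, floor 4 thick, rim 8 high. Three pockets in a row along its y, all at x 0 (mm): V nest at y 89, like the cradle's, spindle along x, seated centre 26 above the bench; round pocket (raised ring, bore 43, 3.5 high) at y 27; rectangular pocket (raised frame, inside 67 in x, 92 in y, 3.5 high) at y -52. Origin: centre of underside, on the bench; z up.
- tray_two: Fixed flat black tray, 150 (y) x 104 (x) mm, floor 4 thick, rim 8 high. Two pockets in a row along its y, all at x 0 (mm): V nest at y 42, like the cradle's, spindle along x, seated centre 26 above the bench; round pocket (raised ring, bore 43, 3.5 high) at y -36. Origin: centre of underside, on the bench; z up.
- cradle: Fixed grey plate 70 (x) x 124 (y) x 6 mm with two V nests, at y -35 and +35, for spindles lying along its x. A nest is two aluminium V notch plates, spanning x 17.5 to 24.5 mm on either side, so a 35 mm gap between them is free for fingers; a seated spindle's centre is 34 mm above the bench. Origin: centre of underside, on the bench; z up.
- spindle_long_mid (a point): A solid steel valve spindle, a plain round bar 18 mm in diameter and 96 mm long with a black ring near each end, the longer of the two; it lies level across two V notches of the grey cradle. This point is its centre; x is its long axis (either way round; it may have rolled about x).
- spindle_short_mid (a point): A solid steel valve spindle, a plain round bar 18 mm in diameter and 60 mm long with a black ring near each end, the shorter of the two; it lies level across two V notches of the grey cradle. This point is its centre; x is its long axis (either way round; it may have rolled about x).
- coupling_tall_mid (a point): The tall white pipe coupling, 27 mm in diameter, 60 mm high, standing upright on the bench. This point is its centre, half-way up (30 mm above its foot); z is its upright axis.
- coupling_beige_mid (a point): The beige pipe coupling, 54 mm high, standing upright: body 28 mm across up to 26 mm above its foot, about 22 mm (with a black ring) up to 38 mm, a 13 mm stub above. This point is its centre, 27 mm above its foot; z is its upright axis.
- coupling_squat_mid (a point): The short, wide white pipe coupling, 33 mm in diameter and 46 mm high, standing upright on the bench. It belongs to no kit and is to be left where it is. This point is its centre, 23 mm above its foot; z is its upright axis.
- seal_box_mid (a point): Small white and red carton of seals, 51 mm (its x) by 76 mm (its y), 23 mm high, lying flat. This point is its centre, 11.5 mm above its underside; z is up.
Not all that is in view belongs to the job. What is shaped like the part that bears coupling_tall_mid but purple or yellow is not meant.

How it is judged:
By the outcome, as a careful person would: the job done as asked, in the order asked, and still so for the second after the job is handed in, with the robot touching nothing.
It also fails if it takes over 117 s, if anything falls off the work surface, if the arm or the gripper's body presses on something with over 40 N, if the wrist force passes 120 N, or if a joint passes its speed limit or range.

## Working session

There is one attempt and no reset: what is moved stays moved. The work goes in short steps, each a Python script; the robot and the scene stay as the last script left them, time stands still between calls to the robot, and variables do not carry over. Pictures are saved under pics/ and viewed, and the job is handed in when it is done.

```bash
ls; mkdir -p pics
python3 - <<'E'
from cell import ctrl
import cv2
for n in ("scene","top"):
    im=ctrl.get_image(n); cv2.imwrite(f"pics/{n}0.png",im[:,:,::-1])
    c=ctrl.get_calibration(n); print(n,c["camera_matrix"],c["pose"])
print(ctrl.read_clock(),ctrl.read_eef_rot())
E
```

```text
pics
scene [[624.63654569   0.         320.8628502 ]
 [  0.         624.63654569 240.45640078]
 [  0.           0.           1.        ]] [[ 0.87335395 -0.34003221  0.34875634  0.0946334 ]
 [-0.4866403  -0.5784985   0.65461493 -0.72034105]
 [-0.02083514 -0.74142942 -0.67070732  0.77085363]
 [ 0.          0.          0.          1.        ]]
top [[516.82981628   0.         320.719752  ]
 [  0.         516.82981628 233.65598218]
 [  0.           0.           1.        ]] [[-0.02186999 -0.99885146  0.04263182  0.40239739]
 [-0.99967047  0.02127485 -0.01436396  0.00589644]
 [ 0.01344048 -0.04293191 -0.99898759  1.12869564]
 [ 0.          0.          0.          1.        ]]
0.1 [ 2.63736907e+00  1.70539082e+00 -2.56958848e-03]
```

View pics/scene0.png

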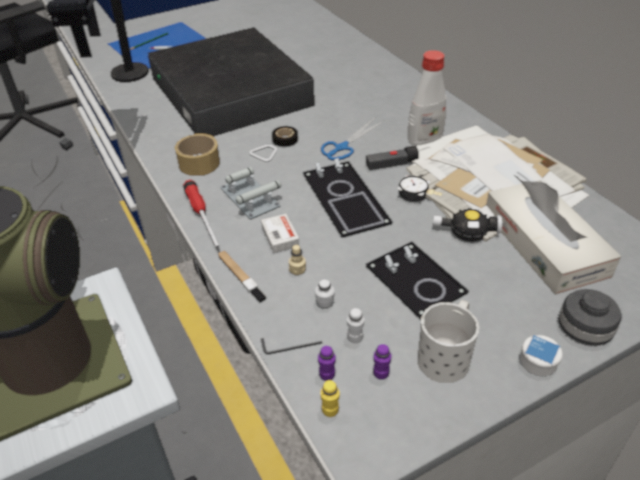

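View pics/top0.png

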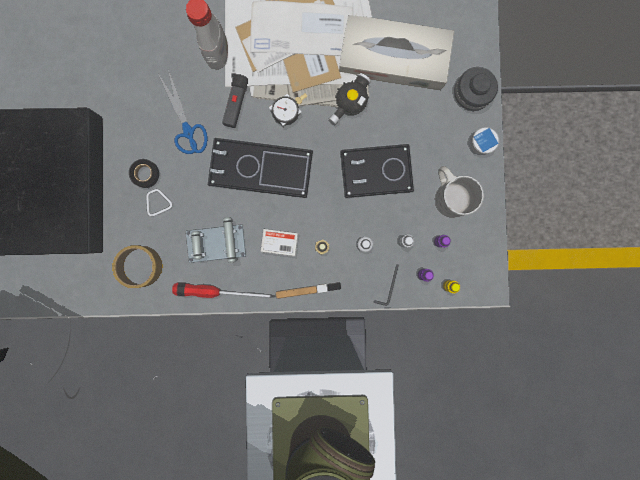

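The scene is clear. In the top view the cradle is at (215,242), with the short spindle on the left and the long one on the right. The box is at (280,242), beige at (322,246), squat at (365,243), tall white at (407,241). tray_three is at (260,167) and tray_two at (377,170). Next I'll measure them.

```bash
cat > h.py <<'E'
from cell import ctrl
import numpy as np, cv2
from scipy.spatial.transform import Rotation as R
CAL={n:ctrl.get_calibration(n) for n in("scene","top")}
def ray(n,uv):
    c=CAL[n];d=np.linalg.inv(c["camera_matrix"])@[uv[0],uv[1],1];P=np.array(c["pose"])
    return P[:3,3],P[:3,:3]@d
def onz(n,uv,z):
    o,d=ray(n,uv);return o+d*(z-o[2])/d[2]
def proj(n,p):
    c=CAL[n];P=np.linalg.inv(c["pose"]);q=c["camera_matrix"]@(P[:3,:3]@p+P[:3,3]);return q[:2]/q[2]
def tri(uvs):
    A=np.zeros((3,3));b=np.zeros(3)
    for n,uv in uvs.items():
        o,d=ray(n,uv);d=d/np.linalg.norm(d);M=np.eye(3)-np.outer(d,d);A+=M;b+=M@o
    return np.linalg.solve(A,b)
E
python3 - <<'E'
from h import *
Z=dict(tray_three=0,tray_two=0,cradle=0,spindle_long_mid=.034,spindle_short_mid=.034,coupling_tall_mid=.03,coupling_beige_mid=.027,coupling_squat_mid=.023,seal_box_mid=.0115)
np.set_printoptions(precision=4,suppress=True)
for n in ("scene","top"): ctrl.get_image(n)
regs={}
for k,z in Z.items():
    for n in ("top","scene"):
        for d in ctrl.mark_of(k,n)[:4]:
            if d["p"]>.15: print(k,n,round(d["p"],2),np.round(d["xy"],1),onz(n,d["xy"],z)[:2])
    if k in("tray_three","tray_two","cradle","seal_box_mid","spindle_long_mid","spindle_short_mid"):
        for i,d in enumerate(ctrl.silhouettes(k,"top")[:2]):
            r=d["region"].astype(np.uint8); regs[f"{k}_{i}"]=r
            q=cv2.minAreaRect(cv2.findNonZero(r)); print("  sil",round(d["p"],2),q,r.sum())
np.savez("regs.npz",**regs)
im=ctrl.get_image("top"); 
cv2.imwrite("pics/top_crop.png",cv2.resize(im[120:300,170:470],None,fx=2.66,fy=2.66,interpolation=cv2.INTER_CUBIC)[:,:,::-1])
im=ctrl.get_image("scene"); 
cv2.imwrite("pics/sc_crop.png",cv2.resize(im[140:440,200:500],None,fx=2,fy=2,interpolation=cv2.INTER_CUBIC)[:,:,::-1])
print(ctrl.read_clock())
E
```

```text
tray_three top 0.97 [260.4 169.4] [0.5945 0.1189]
tray_three scene 0.78 [345.7 197.2] [0.6005 0.119 ]
  sil 0.72 ((259.9097900390625, 166.95655822753906), (101.07333374023438, 49.19647979736328), 7.275004863739014) 4826
tray_two top 0.94 [371.  173.1] [ 0.5815 -0.1239]
tray_two scene 0.76 [414.8 280.8] [ 0.584  -0.1392]
  sil 0.65 ((376.6690979003906, 170.32730102539062), (49.94854736328125, 70.86820983886719), 84.98689270019531) 3412
cradle top 0.63 [216.2 244.9] [0.4309 0.2178]
cradle scene 0.98 [249.  196.6] [0.4351 0.2193]
  sil 0.72 ((215.29644775390625, 243.1830291748047), (33.00163650512695, 59.43740463256836), 84.50768280029297) 1437
spindle_long_mid scene 0.92 [256.9 191.9] [0.4393 0.1835]
spindle_long_mid scene 0.56 [417. 279.] [ 0.5679 -0.1633]
  sil 0.65 ((229.26234436035156, 239.86941528320312), (46.57901382446289, 9.192323684692383), 84.0938491821289) 405
spindle_short_mid top 0.6 [195.3 247.1] [0.4264 0.2555]
spindle_short_mid scene 0.71 [238.7 175.2] [0.4308 0.2518]
  sil 0.51 ((195.9329376220703, 244.39634704589844), (27.276588439941406, 8.613659858703613), 83.6598129272461) 223
coupling_tall_mid top 0.73 [408.6 243.6] [ 0.4241 -0.1967]
coupling_tall_mid top 0.55 [424.5 274.6] [ 0.3575 -0.2287]
coupling_tall_mid top 0.31 [225.9 238.7] [0.4429 0.1915]
coupling_tall_mid scene 0.81 [381.7 358.7] [ 0.4313 -0.2668]
coupling_tall_mid scene 0.8 [330.2 397.7] [ 0.3332 -0.287 ]
coupling_tall_mid scene 0.66 [328.6 359.1] [ 0.3638 -0.2287]
coupling_beige_mid top 0.66 [322.1 244.7] [ 0.4258 -0.0124]
coupling_beige_mid scene 0.98 [295.6 259. ] [ 0.4208 -0.0139]
coupling_squat_mid top 0.53 [363.1 244.4] [ 0.4246 -0.1003]
coupling_squat_mid scene 0.72 [324.7 292.5] [ 0.4272 -0.1044]
seal_box_mid top 0.68 [276.  240.1] [0.4382 0.0867]
seal_box_mid scene 0.82 [276.8 233.9] [0.4284 0.0775]
  sil 0.64 ((278.5940856933594, 242.05941772460938), (36.020347595214844, 24.278907775878906), 5.710592269897461) 854
1.5
```

View pics/top_crop.png

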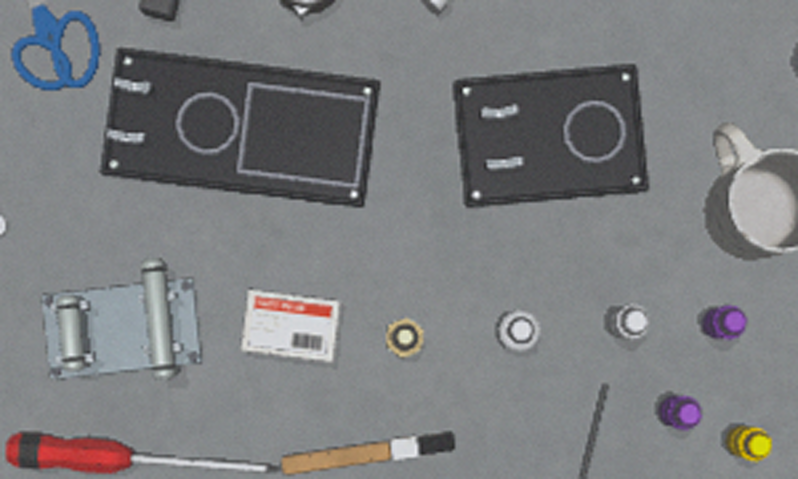

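View pics/sc_crop.png

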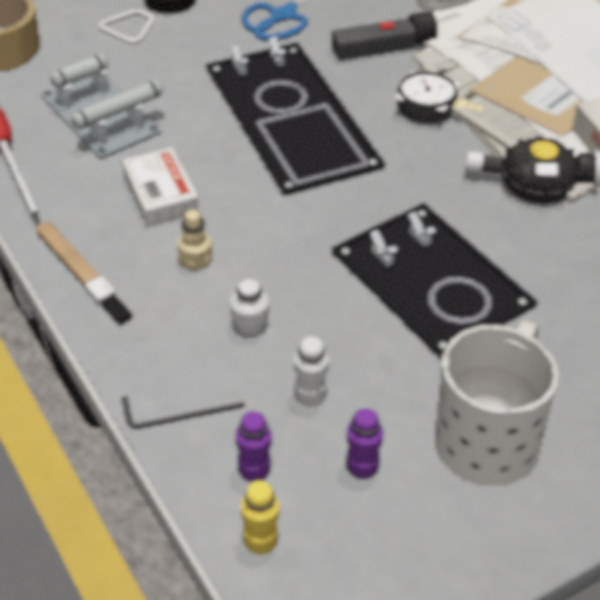

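```bash
cat > fit.py <<'E'
from h import *
from scipy.optimize import minimize
S=4
def boxpts(lx,ly,z0,z1):
    return np.array([[sx*lx/2,sy*ly/2,z] for sx in(-1,1) for sy in(-1,1) for z in(z0,z1)])
def cyl(r,z0,z1):
    a=np.linspace(0,2*np.pi,24,endpoint=False);return np.vstack([np.c_[r*np.cos(a),r*np.sin(a),np.full(24,z)] for z in(z0,z1)])
def bar(r,L,zc):
    a=np.linspace(0,2*np.pi,24,endpoint=False);return np.vstack([np.c_[np.full(24,x),r*np.cos(a),zc+r*np.sin(a)] for x in(-L/2,L/2)])
def world(pts,q):
    c,s=np.cos(q[2]),np.sin(q[2]);return np.c_[q[0]+c*pts[:,0]-s*pts[:,1],q[1]+s*pts[:,0]+c*pts[:,1],pts[:,2]]
def hull(n,W):
    uv=np.array([proj(n,p) for p in W]);return uv
def fit(parts,masks,q0,yaw=True):
    roi={}
    for n,m in masks.items():
        x,y,w,h=cv2.boundingRect(cv2.findNonZero(m.astype(np.uint8)));x0,y0,x1,y1=max(x-20,0),max(y-20,0),x+w+20,y+h+20
        roi[n]=(x0,y0,cv2.resize(cv2.GaussianBlur(m[y0:y1,x0:x1].astype(np.float32),(0,0),.5),None,fx=S,fy=S,interpolation=cv2.INTER_LINEAR)>.5)
    def cost(v):
        q=np.array([v[0],v[1],v[2] if yaw else 0]);c=0
        for n,(x0,y0,m) in roi.items():
            im=np.zeros(m.shape,np.uint8)
            for p in parts:
                uv=(hull(n,world(p,q))-[x0,y0]+.5)*S-.5
                cv2.fillConvexPoly(im,cv2.convexHull(np.round(uv*16).astype(np.int32)),1,shift=4)
            im=im>0; c+=1-(im&m).sum()/(im|m).sum()
        return c
    best=None;x=np.array(q0,float)
    for st in(.012,.005,.002):
        sim=np.vstack([x]+[x+e for e in np.diag([st,st,st*12 if yaw else 1e-9])])
        r=minimize(cost,x,method="Nelder-Mead",options=dict(initial_simplex=sim,xatol=1e-5,fatol=1e-5,maxiter=150));x=r.x
    return x,r.fun
E
python3 - <<'E'
from fit import *
np.set_printoptions(precision=4,suppress=True)
T={n:ctrl.get_image(n) for n in("scene","top")}
for n in T: np.save(f"{n}.npy",T[n])
g={n:cv2.cvtColor(T[n],cv2.COLOR_RGB2GRAY) for n in T}
models=dict(tray_three=([boxpts(.104,.216,0,.008)],(.595,.119,-.1)),tray_two=([boxpts(.104,.150,0,.008)],(.583,-.135,.1)),
 seal_box_mid=([boxpts(.051,.076,0,.023)],(.433,.08,-.1)),coupling_squat_mid=([cyl(.0165,0,.03),cyl(.009,.03,.046)],(.425,-.1,0)),
 coupling_beige_mid=([cyl(.014,0,.026),cyl(.011,.026,.038),cyl(.0065,.038,.054)],(.423,-.012,0)),
 spindle_long_mid=([bar(.009,.096,.034)],(.44,.184,.1)),spindle_short_mid=([bar(.009,.060,.034)],(.43,.253,.1)),
 coupling_tall_mid=([cyl(.0135,0,.042),cyl(.009,.042,.06)],(.424,-.197,0)))
vis={n:T[n].copy() for n in T}
for k,(P,q0) in models.items():
    M={}
    for n in("top","scene"):
        cand=ctrl.silhouettes(k,n); e=proj(n,np.array([q0[0],q0[1],.02]))
        cand=[d for d in cand if np.linalg.norm(np.array(d["xy"])-e)<25]
        if cand: M[n]=cand[0]["region"]
    out={}
    for nm,sub in [("both",M)]+[(n,{n:M[n]}) for n in M]:
        q,f=fit(P,sub,q0,yaw="coupling" not in k);out[nm]=q;print(k,nm,q,round(f,3))
    for n in vis:
        vis[n]=cv2.resize(vis[n],None,fx=1,fy=1)
    np.save(f"fit_{k}.npy",out["both"])
for n,(x0,y0,x1,y1,s) in dict(top=(170,120,470,300,4),scene=(200,140,500,440,4)).items():
    v=cv2.resize(T[n][y0:y1,x0:x1],None,fx=s,fy=s,interpolation=cv2.INTER_CUBIC)
    for k,(P,q0) in models.items():
        q=np.load(f"fit_{k}.npy")
        for p in P:
            uv=(hull(n,world(p,q))-[x0,y0]+.5)*s-.5
            cv2.polylines(v,[cv2.convexHull(np.round(uv).astype(np.int32))],True,(0,255,0),1)
    cv2.imwrite(f"{n}_fit.png",v[:,:,::-1])
a=cv2.imread("top_fit.png");cv2.imwrite("pics/fit_trays.png",a[40:380,100:900].copy());cv2.imwrite("pics/fit_parts.png",a[360:640,40:800])
a=cv2.imread("scene_fit.png");cv2.imwrite("pics/fit_sc.png",a[60:660,40:840])
print(ctrl.read_clock())
E
```

```text
tray_three both [ 0.5981  0.1192 -0.1412] 0.045
tray_three top [ 0.5982  0.1197 -0.142 ] 0.018
tray_three scene [ 0.598   0.1185 -0.1423] 0.025
tray_two both [ 0.5872 -0.1353  0.0689] 0.117
tray_two top [ 0.5876 -0.1352  0.0654] 0.033
tray_two scene [ 0.5867 -0.135   0.0579] 0.082
seal_box_mid both [ 0.4341  0.0804 -0.1757] 0.205
seal_box_mid top [ 0.4342  0.0802 -0.1733] 0.086
seal_box_mid scene [ 0.4337  0.08   -0.188 ] 0.115
coupling_squat_mid both [ 0.4264 -0.1035  0.    ] 0.306
coupling_squat_mid top [ 0.4259 -0.1032  0.    ] 0.116
coupling_squat_mid scene [ 0.4277 -0.0999  0.    ] 0.175
coupling_beige_mid both [ 0.4227 -0.0107  0.    ] 0.228
coupling_beige_mid top [ 0.4232 -0.0108  0.    ] 0.118
coupling_beige_mid scene [ 0.4226 -0.0109  0.    ] 0.103
spindle_long_mid both [0.44   0.1842 0.0942] 0.379
spindle_long_mid top [0.4406 0.1842 0.0877] 0.157
spindle_long_mid scene [0.4418 0.1843 0.1363] 0.209
spindle_short_mid both [0.431  0.2535 0.0931] 0.239
spindle_short_mid top [0.4306 0.2538 0.0878] 0.083
spindle_short_mid scene [0.4331 0.2528 0.0657] 0.133
coupling_tall_mid both [ 0.4306 -0.1917 -0.    ] 0.342
coupling_tall_mid top [ 0.43   -0.1923 -0.    ] 0.129
coupling_tall_mid scene [ 0.4312 -0.1903 -0.    ] 0.21
2.4
```

View pics/fit_trays.png

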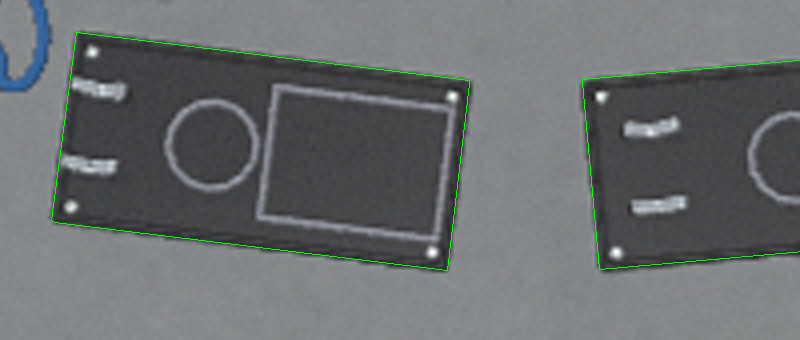

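View pics/fit_parts.png

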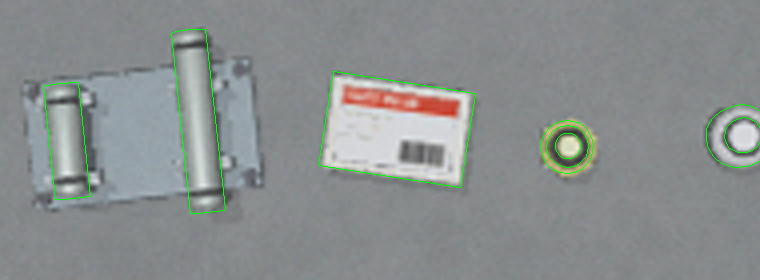

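View pics/fit_sc.png

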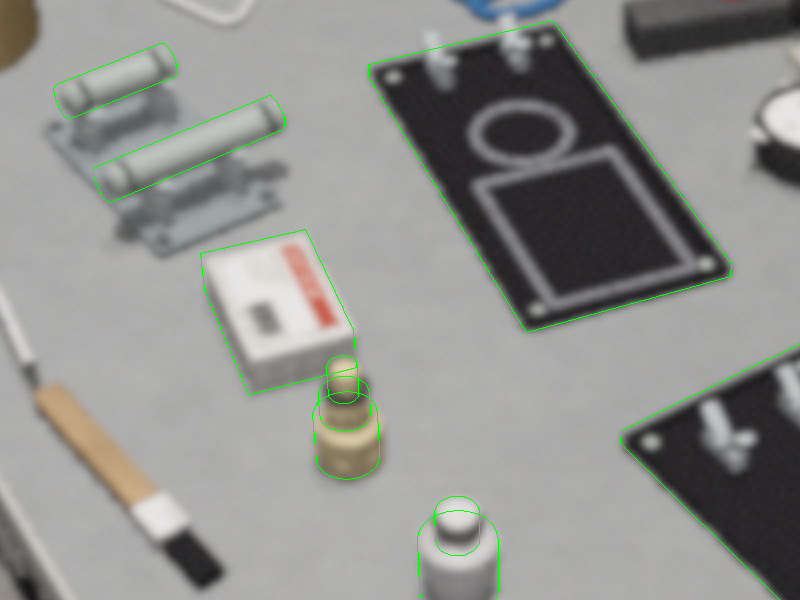

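The fits agree with each other and with the overlays. They put the long spindle at (0.440, 0.184) and the short one at (0.431, 0.2535). The trays match the outline to about 1 mm. I'm starting with the short spindle.

```bash
cat > act.py <<'E'
from h import *
T3=(.5981,.1192,-.1415); T2=(.5872,-.1353,.0655)
def tp(T,px,py):
    c,s=np.cos(T[2]),np.sin(T[2]);return np.array([T[0]+c*px-s*py,T[1]+s*px+c*py])
def ori(a):
    x=np.array([np.cos(a),np.sin(a),0]);z=np.array([0,0,-1.]);return R.from_matrix(np.c_[x,np.cross(z,x),z]).as_rotvec()
def best(xy,z,a):
    c=[]
    for k in(-1,0,1):
        q=ctrl.ik([*xy,z],ori(a+k*np.pi))
        if q is not None: c.append((abs(q[5]),a+k*np.pi))
    return min(c)[1]
UP=.18
def pick(xy,z,a,op):
    a=best(xy,z,a);ctrl.move_gripper(op);ctrl.move_to([*xy,UP],ori(a));ctrl.movel([*xy,z],v=.2)
    ctrl.move_gripper(0.0);g=ctrl.read_finger_gap();ctrl.movel([*xy,UP],v=.2);g2=ctrl.read_finger_gap()
    print("gap",g,g2,"F",ctrl.read_ft_force());return a
def place(xy,z,a,op,rel=.0015):
    a=best(xy,z,a);ctrl.move_to([*xy,UP],ori(a));ctrl.movel([*xy,z+.02],v=.2);ctrl.movel([*xy,z+rel],v=.05)
    print("F",ctrl.read_ft_force(),"pos",ctrl.read_eef_pos());ctrl.pause(.2)
    ctrl.move_gripper(op);ctrl.movel([*xy,UP],v=.2);print("t",ctrl.read_clock())
def shot(n,name,box=None,s=1):
    im=ctrl.get_image(n)
    if box: im=im[box[1]:box[3],box[0]:box[2]]
    cv2.imwrite(f"pics/{name}.png",cv2.resize(im,None,fx=s,fy=s,interpolation=cv2.INTER_CUBIC)[:,:,::-1])
E
python3 - <<'E'
from act import *
pick((.4308,.2536),.042,.09+np.pi/2,.045)
print(ctrl.read_clock())
shot("scene","g1",(200,100,440,280),3)
E
```

```text
gap 0.01699860570454953 0.017115041320674575 F [ 0.26786861 -0.00717675 -1.96454917]
7.05
```

View pics/g1.png

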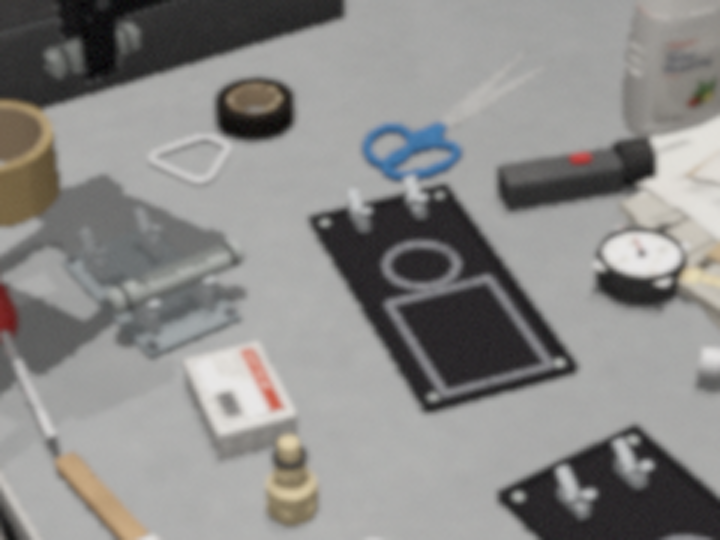

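The spindle is in the jaws (gap 17 mm) and has left the cradle. At about (100,40) in the crop it shows at the gripper. Placing it now.

Run:
```python
from act import *
place(tp(T3,0,.089),.034,T3[2]+np.pi/2,.04)
a=pick((.4303,-.192),.034,0.,.05)   # tall coupling: grasp 31 above foot
shot("top","g2",(170,120,470,300),2.66)
shot("scene","g2s",(200,140,500,440),2)
```

```text
F [ 1.11993607  0.07553812 -1.00661188] pos [0.61047423 0.20718697 0.03514295]
t 10.875
gap 0.024967207349447615 0.024951546375890518 F [-0.71840693 -0.97346021 -1.43479427]
```

View pics/g2.png

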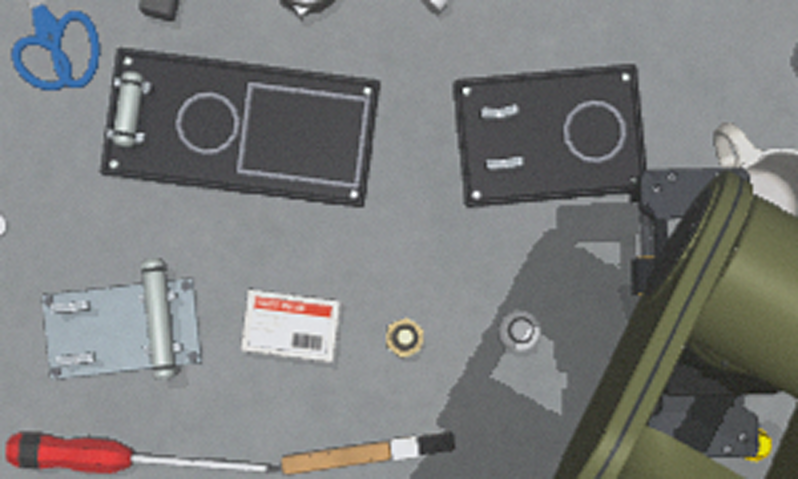

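View pics/g2s.png

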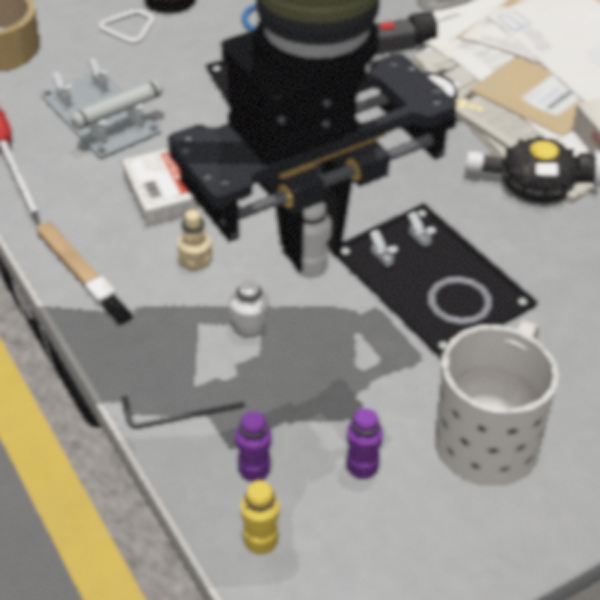

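The short spindle sits across its nest (crop 127,108), and the tall coupling is held upright. Placing the coupling, then the box.

Run:
```python
from act import *
place(tp(T3,0,.027),.038,T3[2],.05)
pick((.4341,.0803),.028,-.175,.07)
shot("top","g3",(170,120,470,300),2.66)
shot("scene","g3s",(200,140,500,440),2)
```

```text
F [ 0.17151608 -0.09122104 -1.08660544] pos [0.60167885 0.14596464 0.03917574]
t 19.75
gap 0.04986031912673065 0.04943790736805145 F [ 0.15229376  0.10528056 -0.36685819]
```

View pics/g3.png

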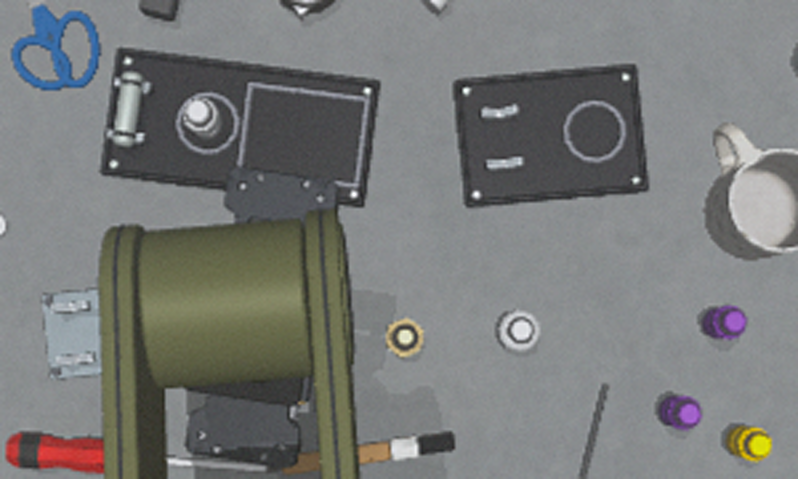

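View pics/g3s.png

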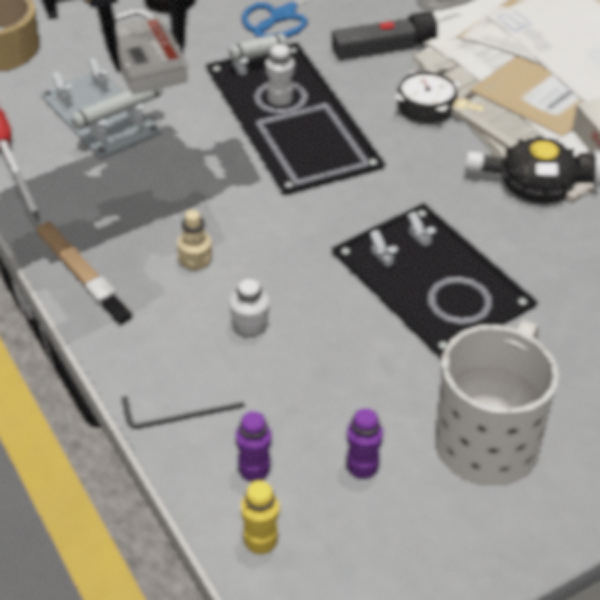

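The coupling stands upright in its ring, and the box is held level. Placing the box, then picking the long spindle.

Run:
```python
from act import *
place(tp(T3,0,-.052),.032,T3[2],.066)
pick((.4403,.1842),.042,.09+np.pi/2,.045)
shot("top","g4",(170,120,470,300),2.66)
shot("scene","g4s",(200,140,500,440),2)
```

```text
F [-0.22353493  0.43064807 -1.33782353] pos [0.59054857 0.06771101 0.03310941]
t 27.0917
gap 0.017659452291657475 0.0172621784602141 F [-0.98686778 -0.02355488 -1.77562299]
```

View pics/g4.png

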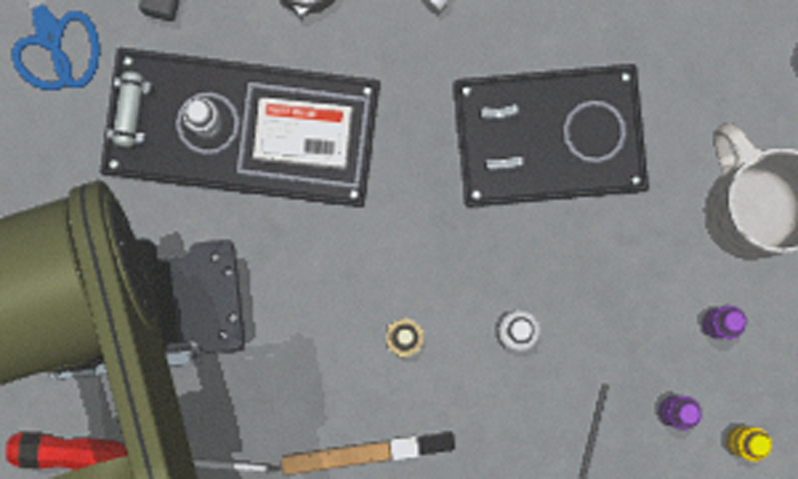

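View pics/g4s.png

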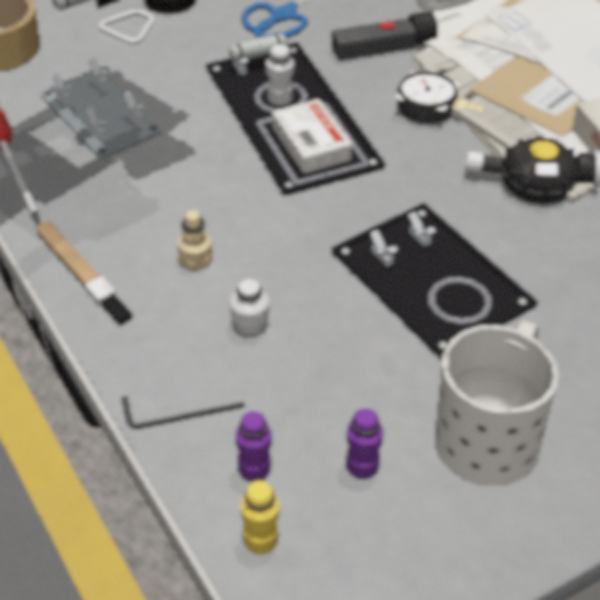

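The box lies inside its frame (crop 300,132) and the long spindle is held. Finishing kit two.

Run:
```python
from act import *
place(tp(T2,0,.042),.034,T2[2]+np.pi/2,.04)
pick((.4229,-.0108),.029,0.,.05)
shot("scene","g5s",(200,140,500,440),2)
```

```text
F [ 0.26270536 -1.22266825 -1.81235182] pos [ 0.58452488 -0.09370629  0.0354097 ]
t 36.6833
gap 0.026762279593508707 0.027112085109753787 F [ 0.16223188  0.7660401  -1.00502733]
```

View pics/g5s.png

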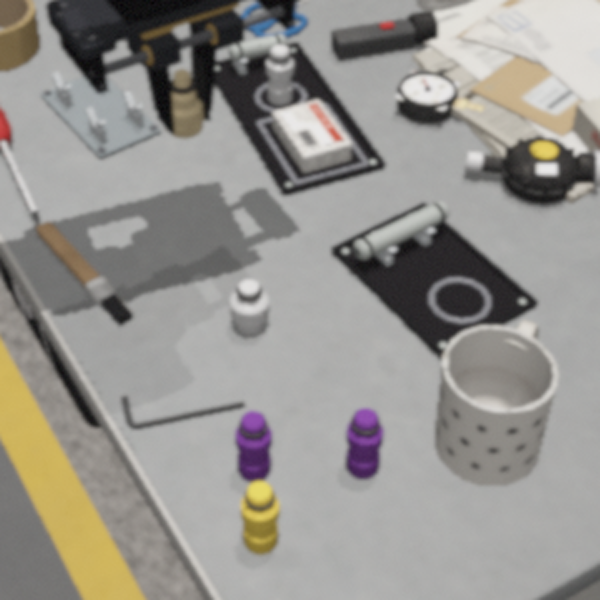

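The long spindle is in its nest (crop 400,230), and the beige coupling is held upright. I'll place it, move the arm back to the start pose, and check each part with fits.

Run:
```python
from act import *
from fit import *
np.set_printoptions(precision=4,suppress=True)
place(tp(T2,0,-.036),.033,T2[2],.05)
ctrl.movej([1.065,0.124,1.65,0,1.367,-0.083])
for n in("scene","top"): ctrl.get_image(n)
f=.004
M=dict(spindle_short_mid=([bar(.009,.060,.026)],T3,(0,.089)),coupling_tall_mid=([cyl(.0135,f,.042+f),cyl(.009,.042+f,.06+f)],T3,(0,.027)),
seal_box_mid=([boxpts(.051,.076,f,.023+f)],T3,(0,-.052)),spindle_long_mid=([bar(.009,.096,.026)],T2,(0,.042)),
coupling_beige_mid=([cyl(.014,f,.026+f),cyl(.011,.026+f,.038+f),cyl(.0065,.038+f,.054+f)],T2,(0,-.036)))
fits={}
for k,(P,T,l) in M.items():
    t=tp(T,*l)
    for n in("top","scene"):
        e=proj(n,np.array([*t,.025])); c=[d for d in ctrl.silhouettes(k,n) if np.linalg.norm(np.array(d["xy"])-e)<25]
        if not c: print(k,n,"none");continue
        q,v=fit(P,{n:c[0]["region"]},(*t,T[2]),yaw="coup" not in k)
        d=q[:2]-t;co,s=np.cos(T[2]),np.sin(T[2]);print(k,n,"dxy mm in tray",np.round(1000*np.array([co*d[0]+s*d[1],-s*d[0]+co*d[1]]),1),"dyaw",round(q[2]-T[2],3),round(v,2))
shot("top","f1",(200,120,440,270),3.3)
shot("scene","f1s",(200,140,500,440),2)
print(ctrl.read_clock())
```

```text
F [ 1.2472  0.6006 -0.7826] pos [ 0.5894 -0.1712  0.0341]
t 44.7333
spindle_short_mid top dxy mm in tray [0.2 0.7] dyaw 0.015 0.23
spindle_short_mid scene dxy mm in tray [ 0.7 -1.1] dyaw 0.017 0.16
coupling_tall_mid top dxy mm in tray [-0.9  1.2] dyaw 0.0 0.14
coupling_tall_mid scene dxy mm in tray [-0.5  0.5] dyaw 0.0 0.13
seal_box_mid top dxy mm in tray [-1.1  0.1] dyaw 0.024 0.06
seal_box_mid scene dxy mm in tray [-0.9 -0.2] dyaw -0.049 0.11
spindle_long_mid top dxy mm in tray [-2.   0.1] dyaw 0.013 0.16
spindle_long_mid scene dxy mm in tray [-2.1 -1. ] dyaw 0.002 0.12
coupling_beige_mid top none
coupling_beige_mid scene dxy mm in tray [-0.8 -1. ] dyaw 0.0 0.08
48.3583
```

View pics/f1.png

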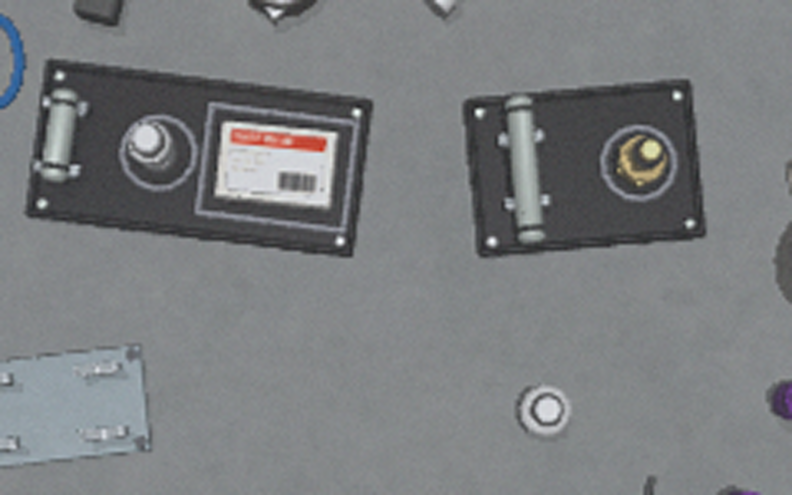

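View pics/f1s.png

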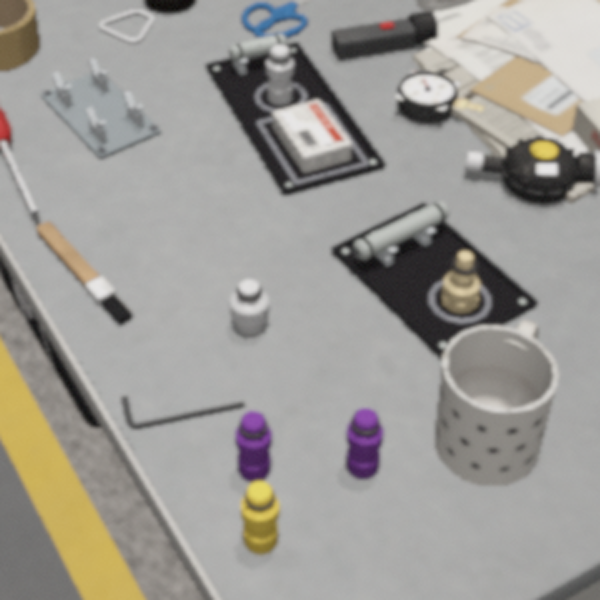

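Both cameras put the long spindle about 2 mm off in x, but by eye it looks centred between its notches. I'll zoom in with the nominal outlines overlaid.

Run:
```python
from act import *
from fit import *
outs=[]
for n,x0,y0,x1,y1,s in(("top",335,140,395,200,9),("scene",360,235,430,285,8)):
    im=ctrl.get_image(n)[y0:y1,x0:x1];v=cv2.resize(im,None,fx=s,fy=s,interpolation=cv2.INTER_CUBIC);w=v.copy()
    def poly(p,q,c):
        uv=(hull(n,world(p,q))-[x0,y0]+.5)*s-.5;cv2.polylines(w,[cv2.convexHull(np.round(uv).astype(np.int32))],True,c,1)
    q=(*tp(T2,0,.042),T2[2]);poly(bar(.009,.096,.026),q,(0,255,0))
    for sx in(-1,1):
        b=boxpts(.007,.026,.004,.026)+[sx*.021,0,0];poly(b,q,(255,0,0))
    poly(boxpts(.104,.150,0,.008),T2,(255,255,0))
    cv2.imwrite(f"pics/z_{n}.png",w[:,:,::-1])
```

```text
(no output)
```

View pics/z_top.png

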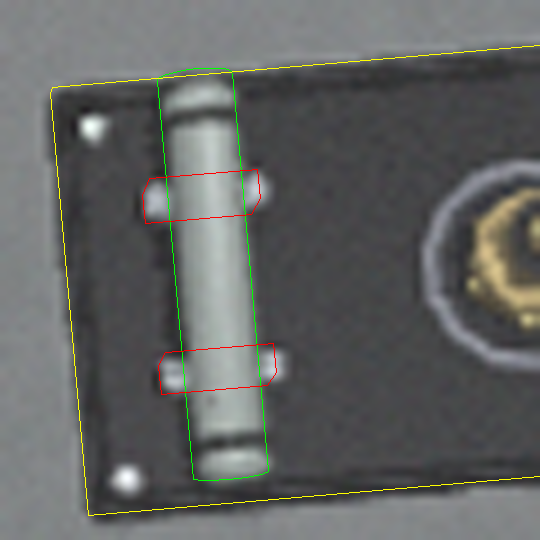

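View pics/z_scene.png

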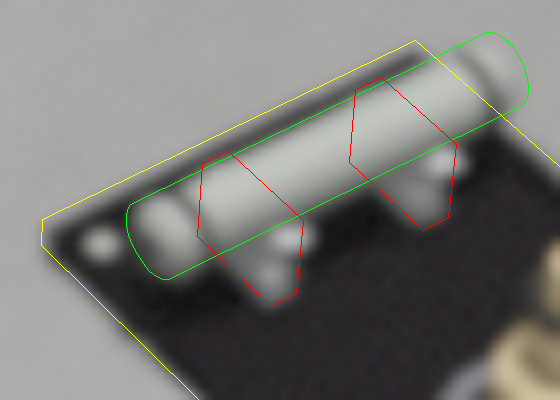

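The notches overlie the nominal nest. The spindle's end rings and ends put its middle 1–2 mm towards −x of the nest's middle. It is seated in both notches, so I'll leave it rather than regrip.

```bash
python3 -c "
from cell import ctrl
print(ctrl.read_clock(),ctrl.read_eef_pos(),ctrl.read_ft_force());ctrl.job_done()"
```

```text
48.4583 [0.26705665 0.59290001 0.23672749] [ 0.22954616 -0.79504462 -0.2414359 ]
the job is handed in; nothing more can be done
```

Both kits are made up and the job was handed in at 48.5 s. The parts went in the order you listed: short spindle, tall white coupling and box into the three-pocket tray, then long spindle and beige coupling into the two-pocket tray. The short, wide white coupling was left where it stood.

My last checks, with the arm back at its start pose:
- **Most parts:** the short spindle, both couplings and the box measured within about 1.5 mm of their pocket centres. The couplings stand upright inside their rings, and the box lies flat inside its frame.
- **Long spindle:** it is seated in both notches. Both cameras put its middle about 2 mm to one side along its length, while its end rings compared with the notches suggest about 1 mm. I left it rather than regrip it.
- **Box angle:** the two cameras disagreed slightly, +0.02 against −0.05 rad. In the picture its long side runs along the frame's.
- **Beige coupling:** the network did not find it in the top view. Its fit comes from the scene camera only, though the top picture shows it inside the ring.

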